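# Take a ground shaft from its storage well to the run-out rest

## Robot

A 6-joint arm with a two-finger parallel gripper is mounted at the origin on a cart in front of the work surface, level with it; the furniture and walls round the work are solid. World frame = base frame: x ahead of the robot, y to its left, z up, the work surface at z = 0. Lengths are in mm, angles in rad, forces in N, time in s.
With the tool pointing down it reaches from about 350 to 775 mm from the base axis. Payload 7.3 kg.
Tool frame: the origin (TCP) lies at the very end of the fingers, on their centre line; the grasp point (between the pads) lies 19 mm behind it (bot.grip_point_offset is the distance from the TCP to the grasp point, in mm); z points along the fingers, y is the line along which they close (so a half turn about z gives the same grasp; the last joint's range is limited). The gripper opens to 92 mm and grips with 3 to 60 N. Pads are 19 mm wide; open, the fingers measure 130 mm over their backs; the gripper's body (75 mm by 190 mm) begins 47 mm behind the grasp point.
Start: joints at [-1.265, 0.342, 1.524, -0, 1.275, -0.146], TCP at [229.232, -472.332, 226.741] pointing down, gripper open.
Joint ranges: [-2.53, 2.53], [-0.77, 2.02], [0.04, 2.7], [-1, 4.14], [0.28, 2.66], [-3.11, 3.11]. Speed limits (rad/s): [2.57, 2.57, 3.14, 3.14, 3.14, 3.14].

## Interface

Orientations are given as [roll, pitch, yaw] about the fixed x, y, z axes, in that order (R = Rz(yaw) Ry(pitch) Rx(roll)).
In Python, from plant import bot gives the robot as it stands. The module is installed in compiled form; this text tells all that it offers.
- The arm moves only by the shell command python3 -m jog 'ROWS' [OPENING]. ROWS is JSON, a list of rows, each a list of 6 numbers: the shift along the tool's x, y, z in mm, then the turn, a rotation vector about the tool's x, y, z in rad. In form: [[dx, dy, dz, rx, ry, rz], ...]. A call has 1 to 12 rows; each row shifts and turns the commanded pose from where the row before left it, along the tool's axes as they then stand; what a row does not reach is not made up. A row lasts 1/10 s, in which the tool goes at most 50 mm and 8.59 degrees, less where a joint would pass 70% of its speed; a pose out of reach is approached as far as the arm can. A call with a gripper value outside its range is refused whole. OPENING is the opening in per cent of the stroke, from 0 (shut) to 100 (fully open), set as the call begins (- or left out, the last holds). The fingers move at their own pace and stop on an object; the grip force is fixed at half the most. Time passes only in rows, so rows that do not move let the fingers close. It gives the time, the measured TCP pose, the force, the opening and the grip force at its end, in the units of the state.
- bot.get_obs(): the state, without advancing time (a new reading comes with each control period).
- bot.capture(name): name is "scene" or "top" or "wrist"; returns the picture (384x512x3 uint8, red, green, blue); there is no depth.
- bot.camera_model(name): a dict with "fx", "fy", "cx", "cy" (pixels), "position" and "orientation" of the camera in the world; the wrist camera has in their place "T_tool_cam" (4x4, takes a point from camera to tool coordinates, whose origin is the TCP and whose axes are the flange's). Camera axes: x right, y down, z forward; pixel columns grow to the right and rows downward; lengths in mm; the calibration is good to about 2 mm. A picture is of the moment at which its call begins: read the wrist's pose just before it. camera_model takes no time and is no camera call.
- bot.close_job(): hands the job in; it is judged then, once.
Trained networks look in the newest picture that a camera, given by its name, has taken for a name from the list of things; names that differ only in an ending like _2 or _b are one class to them, and where a whole thing is asked for, a point or a joint stands for the part that bears it (a point fixed in the world has none). Each returns a list of dicts, best first, with "p" (0 to 1); they miss things now and then, are a little off and sometimes report something else, mostly with a low value. They report only what shows in the picture. A call takes as long as a camera call.
- bot.outline_of(target, camera): "mask" (384x512 bool, what is visible of it) and "pixel" ([column, row] in pixels, amid what is visible of it).
The state is a dict: "time": time; "joint_positions": joint angles; "dq": joint speeds; "tau": joint torques, N m; "tool_pos": TCP position; "tcp_rot": TCP orientation; "contact_force": force on the tool from outside, world axes, zero at the start; "moment": the same for the moment, N m; "grip_width": finger opening in mm; "finger_force": force on a finger pad.
Only numpy, scipy, OpenCV 4.12 (cv2) and the standard library are available. Lean on these libraries where they do the work, as an engineer would, in place of code of your own. Each camera call takes 0.05 s, during which the arm holds its last target. There are 200 camera calls.

## Task

Turn the red winged latch on the storage block anticlockwise until it stops, so that its tongue swings off the brass-banded shaft, and draw that shaft straight up out of its deep well. Stand it upright on the free bench and let go, take it again round its middle, and lay it gently along the blue run-out rest, centred, so that it lies free on all four rollers. Leave the latch open, the blue-banded spare shaft in its well and the screwdriver where it lies, and do not let the shaft topple on the bench.

Things in the scene. Friction and masses are not known exactly. Their poses are not given: they have to be found in the camera images.
- rack: Aluminium storage block, 56 x 190 mm, 150 mm tall, on a dark 92 x 216 x 10 mm base plate, fixed. Origin on the bench under its centre; x across the block (about away from the robot), y along it, z up. Two upright round wells, 34 mm bore, floor at z = 15 mm: at y = -62 mm the brass-banded shaft's, at y = +62 mm the spare's.
- well_mouth (a point): Mouth of the brass-banded shaft's well, 110 mm above the bench, axes as the block's. It lies at the bottom of a slot milled across the block along x, 38 mm wide, 40 mm deep and open at both ends: fingers fit in only vertically, one at each x side of the shaft, closing along x.
- shaft_mid (a point): Centre of the shaft to move: ground steel, 32 mm diameter, 145 mm long, 0.35 to 0.7 kg, narrow brass band near its upper end. z is the shaft's axis, up while it stands in the well (its top is then 160 mm above the bench, its middle 87.5 mm). Flat ends: it stands by itself on the bench. It balances at its middle.
- spare_mid (a point): Centre of the spare shaft: 32 mm diameter, 165 mm long, blue band near its upper end, loose in the other well, top 180 mm above the bench. Its surface is 46 mm from the latch's axis: fingers opened fully at the latch once its wings lie crosswise would strike it.
- latch (a joint): Angle of the red winged latch on top of the block, rad. Near 0 its steel tongue points to the block's -y and lies 2 mm above the shaft, which then cannot be lifted. It grows as the latch turns anticlockwise seen from above, to its stop at 1.5, where the tongue points to the block's +x and is clear. Friction about 0.06 N m; it stays where it is left.
- latch_wings (a point): Point on the latch's vertical axis, half-way up its wings, 185 mm above the bench; turns with the latch. The wings are one upright web along this point's y: 57 mm long, 10 mm thick along x, from 175 to 193 mm above the bench (ends 172 to 196). The tongue, 18 mm wide, 70 mm long, runs below along -y, its top at 168 mm.
- rest: Run-out rest, fixed: blue base 84 x 150 x 14 mm, two aluminium brackets (outer faces at y = +-63 mm), two pairs of free-turning steel rollers, 24 mm diameter, 14 mm wide, axes along y, 70.6 mm above the bench at x = +-18 mm, y = +-45 mm. All lower than 83 mm. Origin on the bench under its centre; the shaft shall lie along y, either way round.
- rest_seat (a point): Where the shaft's centre lies when it rests on the rollers: 92 mm above the bench over the middle of the rest; axes as the rest's. The bench between the robot and the gap between rest and storage block is free to stand the shaft on: world x = 0.38 to 0.46, y = -0.07 to 0.07.
- screwdriver: Screwdriver with an orange handle, 27 x 185 x 26 mm, lying loose on the bench right of the rest, a bystander; origin at the centre of its underside, y along it.

How it is judged (in metres and radians):
On the way, in this order (a step that is already met when the one before it is completed fails the run):
1. the latch is turned clear of the shaft (value of joint latch above 1.25 rad), for 0.2 s.
2. the brass-banded shaft stands upright by itself on the bench, let go (angle between shaft_mid's own z axis and vertical below 0.06 rad and height (world z) of shaft_mid between 0.066 and 0.078 m and linear speed of shaft below 0.02 m/s and contact force between shaft and the fingers below 0.1 N), for 0.2 s.
At the end, for the whole second after the job is handed in: The shaft lies on all four rollers along the rest (within 3.5 degrees, 6 mm sideways, 5 mm in height), its centre within 20 mm of the rest's middle, at rest and let go; the latch is still open (over 1.0 rad) and the spare shaft is still in its well (within 15 mm) (x of shaft_mid in the frame of rest_seat between -0.006 and 0.006 m and y of shaft_mid in the frame of rest_seat between -0.02 and 0.02 m and z of shaft_mid in the frame of rest_seat between -0.005 and 0.005 m and angle between the z axis of shaft_mid and the y axis of rest_seat, either way round below 0.06 rad and linear speed of shaft below 0.02 m/s and angular speed of shaft below 0.3 rad/s and value of joint latch above 1 rad and distance of spare_mid from where it was at the start of the episode below 0.015 m); the robot touches nothing.
It fails at once if the shaft toppled or was dropped on the bench (height (world z) of shaft_mid below 0.03 m).
It fails at once if the shaft was set down hard on the rest (over 80 N) (contact force between shaft and rest above 80 N).
It fails at once if the spare shaft was drawn out or knocked about (distance of spare_mid from where it was at the start of the episode above 0.015 m).
It fails at once if the screwdriver was shoved away (distance of screwdriver from where it was at the start of the episode above 0.03 m).
It also fails if it takes over 64 s, if anything falls off the work surface, if the arm or the gripper's body presses on something with over 40 N, if the wrist force passes 120 N, or if a joint passes its speed limit or range.

## Working session

There is one attempt and no reset: what is moved stays moved. The work goes in short steps, Python scripts to look and compute and a shell command to move; the robot and the scene stay as the last step left them, time stands still between calls to the robot, and variables do not carry over. Pictures are saved under pics/ and viewed, at most 12 in all, crops included, and the job is handed in when it is done.

```bash
mkdir -p pics
python3 - <<'E'
from plant import bot
import cv2,numpy as np
o=bot.get_obs();print({k:np.round(v,3) for k,v in o.items()})
for c in("scene","top"):
    im=bot.capture(c);cv2.imwrite(f"pics/{c}0.png",im[:,:,::-1])
    m=bot.camera_model(c);print(c,m)
    for t in("rack","latch","shaft_mid","spare_mid","rest","screwdriver"):
        r=bot.outline_of(t,c)
        for d in r[:2]:
            mm=d["mask"];ys,xs=np.nonzero(mm);print(t,round(d["p"],2),d["pixel"],mm.sum(),xs.min(),xs.max(),ys.min(),ys.max(), cv2.minAreaRect(np.c_[xs,ys].astype(np.float32)))
print(bot.camera_model("wrist"))
a=cv2.imread("pics/scene0.png");b=cv2.imread("pics/top0.png")
cv2.imwrite("pics/a0.png",cv2.resize(np.vstack([a,b]),(400,600)))
E
```

```text
{'time': np.float64(0.0), 'joint_positions': array([-1.265,  0.343,  1.525, -0.   ,  1.275, -0.146]), 'dq': array([-0.002,  0.001, -0.001, -0.   , -0.001, -0.   ]), 'tau': array([  0.   , -43.124, -24.422,   0.072,   0.056,  -0.   ]), 'tool_pos': array([ 229.077, -471.93 ,  226.019]), 'tcp_rot': array([-3.14 , -0.   ,  0.452]), 'contact_force': array([ 0.193, -0.598,  1.13 ]), 'moment': array([-0.026, -0.018, -0.026]), 'finger_force': np.float64(0.0), 'grip_width': np.float64(91.547)}
scene {'fx': 484.3260773997147, 'fy': 484.3260773997147, 'cx': 261.8492275590846, 'cy': 194.41170347082493, 'position': array([-401.53338928,  391.36771244, 1043.47379614]), 'orientation': array([-2.2692012 ,  0.01623735, -2.03443627])}
rack 0.81 [160.7, 260.4] 3982 121 206 218 291 ((160.6868133544922, 251.45938110351562), (65.25838470458984, 79.83106231689453), 77.7352294921875)
latch 0.85 [157.8, 223.6] 381 145 182 218 236 ((163.99057006835938, 225.7169952392578), (16.483266830444336, 37.77415084838867), 74.05460357666016)
shaft_mid 0.5 [182.2, 233.4] 237 176 189 223 243 ((182.5, 233.0), (20.0, 13.0),
[... 1495 characters left out ...]
524230957031, 218.9229736328125), (26.28226089477539, 45.23527145385742), 76.75948333740234)
screwdriver 0.78 [348.8, 180.4] 183 336 378 163 191 ((356.84613037109375, 176.2692413330078), (7.488452911376953, 49.92301940917969), 56.3099365234375)
{'fx': 302.094300098822, 'fy': 302.094300098822, 'cx': 252.8815083584599, 'cy': 191.11717483752702, 'T_tool_cam': array([[ 8.23379799e-04, -9.63704390e-01, -2.66970357e-01,
         7.22712879e+01],
       [ 9.99999398e-01,  9.87132623e-04, -4.79172069e-04,
        -3.42749425e-01],
       [ 7.25315375e-04, -2.66969802e-01,  9.63704622e-01,
        -1.58172067e+02],
       [ 0.00000000e+00,  0.00000000e+00,  0.00000000e+00,
         1.00000000e+00]])}
```

```bash
cat > h.py <<'E'
from plant import bot
import cv2,numpy as np
from scipy.spatial.transform import Rotation as R
def cam(c,o=None):
    m=bot.camera_model(c)
    if c=="wrist":
        o=o or bot.get_obs();T=m["T_tool_cam"];Rt=R.from_euler("xyz",o["tcp_rot"]).as_matrix()
        return m,Rt@T[:3,:3],np.array(o["tool_pos"])+Rt@T[:3,3]
    return m,R.from_euler("xyz",m["orientation"]).as_matrix(),np.array(m["position"])
def back(c,px,z,o=None):
    m,Rm,p=cam(c,o);d=Rm@np.array([(px[0]-m["cx"])/m["fx"],(px[1]-m["cy"])/m["fy"],1.])
    return p+d*(z-p[2])/d[2]
def proj(c,P,o=None):
    m,Rm,p=cam(c,o);q=Rm.T@(np.asarray(P,float)-p);return np.array([m["fx"]*q[0]/q[2]+m["cx"],m["fy"]*q[1]/q[2]+m["cy"]])
E
python3 - <<'E'
from h import *
a=cv2.imread("pics/scene0.png")[180:310,100:370];b=cv2.imread("pics/top0.png")[140:270,110:390]
cv2.imwrite("pics/v1.png",np.vstack([cv2.resize(a,(620,298),interpolation=cv2.INTER_CUBIC),cv2.resize(b,(620,288),interpolation=cv2.INTER_CUBIC)]))
for n,c,p,z in(("latch","top",(154.5,207),185),("latch","scene",(164,225.7),185),("shaft","scene",(182.5,229),160),("spare","top",(129,203),180),("spare","scene",(134,233),180),("rest","top",(304.5,218),50),("scr","top",(357,176),13)):
    print(n,c,back(c,p,z).round())
E
```

```text
latch top [539. 218. 185.]
latch scene [524. 225. 185.]
shaft scene [517. 181. 160.]
spare top [554. 297. 180.]
spare scene [539. 301. 180.]
rest top [ 505. -251.   50.]
scr top [ 650. -446.   13.]
```

View pics/v1.png

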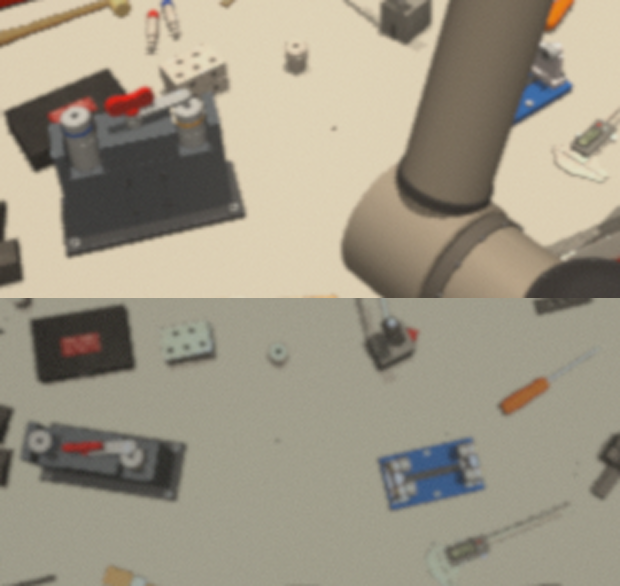

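Top view: spare at crop (40,440), latch wings (80,447), shaft under the tongue at (130,457), rest at (430,473), screwdriver at (545,385). The network locations agree, so I'm moving above the latch.

```bash
python3 -m jog '[[29,-25.5,-4.2,0,0,0],[29,-25.5,-4.2,0,0,0],[29,-25.5,-4.2,0,0,0],[29,-25.5,-4.2,0,0,0],[29,-25.5,-4.2,0,0,0],[29,-25.5,-4.2,0,0,0],[29,-25.5,-4.2,0,0,0],[29,-25.5,-4.2,0,0,0],[29,-25.5,-4.2,0,0,0],[29,-25.5,-4.2,0,0,0],[29,-25.5,-4.2,0,0,0],[29,-25.5,-4.2,0,0,0]]' && python3 -m jog '[[29,-25.5,-4.2,0,0,0],[29,-25.5,-4.2,0,0,0],[29,-25.5,-4.2,0,0,0],[29,-25.5,-4.2,0,0,0],[29,-25.5,-4.2,0,0,0],[29,-25.5,-4.2,0,0,0],[29,-25.5,-4.2,0,0,0],[29,-25.5,-4.2,0,0,0]]' && python3 -m jog '[[0,0,0,0,0,-0.134],[0,0,0,0,0,-0.134],[0,0,0,0,0,-0.134],[0,0,0,0,0,-0.134],[0,0,0,0,0,-0.134],[0,0,0,0,0,-0.134],[0,0,0,0,0,-0.134],[0,0,0,0,0,0],[0,0,0,0,0,0]]'
cat > look.py <<'E'
from h import *
import sys
name=sys.argv[1];o=bot.get_obs();im=bot.capture("wrist");cv2.imwrite(f"pics/{name}.png",im[:,:,::-1])
print("t",o["time"],np.round(o["tool_pos"],1),np.round(o["tcp_rot"],3),np.round(o["contact_force"],1))
for a in sys.argv[2:]:
    t,z=a.split(":")
    for d in bot.outline_of(t,"wrist")[:2]:
        ys,xs=np.nonzero(d["mask"]);r=cv2.minAreaRect(np.c_[xs,ys].astype(np.float32));b=cv2.boxPoints(r)
        w=np.array([back("wrist",q,float(z),o)[:2] for q in b])
        e=w[1]-w[0];f=w[2]-w[1];L=e if np.hypot(*e)>np.hypot(*f) else f
        print(t,round(d["p"],2),"px",d["pixel"],"rect",np.round(r[0],1),"world",w.mean(0).round(1),"size",np.hypot(*e).round(1),np.hypot(*f).round(1),"dir",np.round(np.arctan2(L[1],L[0]),3),"centroid",back("wrist",(xs.mean(),ys.mean()),float(z),o)[:2].round(1))
E
python3 look.py w1 latch:185 shaft_mid:160 spare_mid:180 rack:150
```

```text
time: 1.9
tool_pos: [409.1, -43.5, 277.5]
tcp_rot: [3.141, -0.0, 0.452]
contact_force: [-0.0, -0.9, 0.2]
grip_width: 91.8
finger_force: 0.0
time: 2.7
tool_pos: [528.7, 241.3, 310.9]
tcp_rot: [3.141, -0.0, 0.452]
contact_force: [0.9, 0.3, 0.3]
grip_width: 91.7
finger_force: 0.0
time: 3.6
tool_pos: [528.4, 239.7, 310.7]
tcp_rot: [-3.142, 0.0, 1.386]
contact_force: [-0.5, 0.5, 0.2]
grip_width: 91.4
finger_force: 0.0
t 3.6 [528.4 239.7 310.7] [-3.142  0.     1.386] [-0.5  0.5  0.2]
latch 0.63 px [267.9, 192.2] rect [267.9 194.3] world [541.2 226.1] size 17.5 88.9 dir -1.558 centroid [541.8 226.6]
shaft_mid 0.87 px [262.5, 225.0] rect [257.8 226.3] world [524.1 186.3] size 21.5 41.0 dir -1.43 centroid [524.9 186.1]
spare_mid 0.63 px [265.2, 114.8] rect [265. 113.] world [551.8 303.8] size 29.2 30.5 dir -1.73 centroid [552.1 304. ]
rack 0.87 px [258.6, 157.8] rect [260.5 164.5] world [537.7 244.5] size 62.5 188.5 dir -1.72 centroid [539.7 255.2]
```

View pics/w1.png

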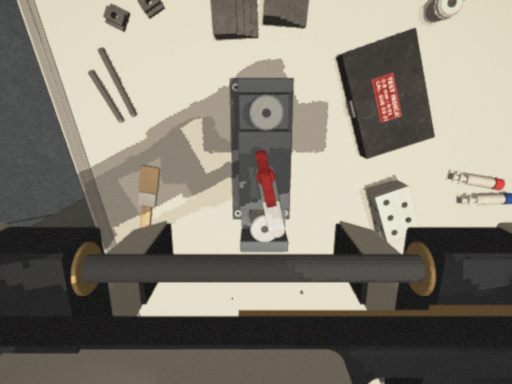

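```bash
cat > red.py <<'E'
from h import *
import sys
def red(fn,o,z=185,mk=None):
    im=cv2.imread(fn);hsv=cv2.cvtColor(im,cv2.COLOR_BGR2HSV)
    m=(((hsv[...,0]<8)|(hsv[...,0]>172))&(hsv[...,1]>130)&(hsv[...,2]>60)).astype(np.uint8)
    n,l,s,c=cv2.connectedComponentsWithStats(m)
    for i in range(1,n):
        if s[i,4]>60:
            ys,xs=np.nonzero(l==i);w=np.array([back("wrist",(x,y),z,o)[:2] for x,y in zip(xs,ys)]).astype(np.float32)
            r=cv2.minAreaRect(w);b=cv2.boxPoints(r);e,f=b[1]-b[0],b[2]-b[1];L=e if np.hypot(*e)>np.hypot(*f) else f
            print(s[i],"c",np.round(r[0],1),np.round(r[1],1),"dir",np.round(np.arctan2(L[1],L[0]),3))
if __name__=="__main__":
    o=bot.get_obs();red(sys.argv[1],o,float(sys.argv[2]))
    for p,z in(((266,113),180),((264.5,229),160)):print(back("wrist",p,z,o).round(1))
    a=[back("wrist",p,150,o) for p in((231,79),(293,79),(241,250),(287,250))];print(np.round(a,1))
E
python3 red.py pics/w1.png 190
```

```text
[371  73  30  49 532] c [658.9 298.2] [19.3 38. ] dir -1.424
[256 151  20  56 636] c [541.6 244.5] [54.  16.3] dir 1.442
[493 179  12  11  82] c [759.3 199.6] [9.6 9.1] dir 1.28
[552.6 303.9 180. ]
[530.9 182.1 160. ]
[[525.1 341.7 150. ]
 [585.7 330.6 150. ]
 [499.3 157.1 150. ]
 [551.7 147.5 150. ]]
```

```bash
python3 -m jog '[[1.9,4.2,18,0,0,0],[1.9,4.2,18,0,0,0],[1.9,4.2,18,0,0,0],[0,0,0,0,0,0],[0,0,0,0,0,0]]' && python3 look.py w2 latch:190 shaft_mid:160 && python3 red.py pics/w2.png 192
```

```text
time: 4.35
tool_pos: [541.8, 243.0, 257.0]
tcp_rot: [-3.141, 0.0, 1.389]
contact_force: [0.1, 0.1, 1.6]
grip_width: 91.9
finger_force: 0.0
t 4.35 [541.8 243.  257. ] [-3.141  0.     1.389] [0.1 0.1 1.6]
latch 0.85 px [255.6, 209.7] rect [255.6 211.1] world [542.9 235. ] size 17.3 75.8 dir -1.561 centroid [543.  235.4]
latch 0.56 px [256.2, 169.3] rect [252.5 166. ] world [546. 267.] size 49.7 137.4 dir -1.72 centroid [547.2 272.5]
shaft_mid 0.57 px [247.4, 244.0] rect [245. 244.] world [526.  196.3] size 18.2 22.1 dir -1.75 centroid [525.7 195.8]
[378  73  33  56 665] c [655.2 300.5] [17.7 35.1] dir -1.438
[240 167  25  68 963] c [542.7 245.3] [54.9 16.5] dir 1.461
[564.5 308.8 180. ]
[546.7 207.6 160. ]
[[541.7 340.2 150. ]
 [592.3 331.  150. ]
 [520.4 186.1 150. ]
 [564.1 178.1 150. ]]
```

View pics/w2.png

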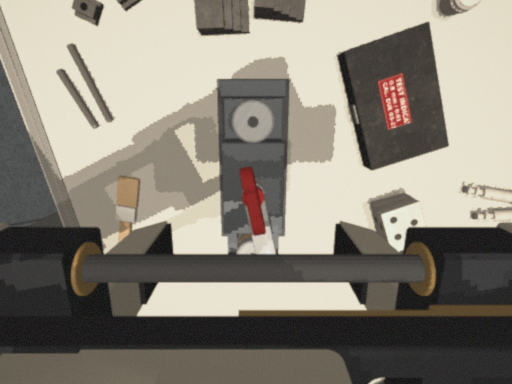

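Run:
```python
from h import *
a,b=[back("wrist",p,z,None) for p,z in(((248,169),194),((258,232),194))]
print(a,b,(a+b)/2,np.hypot(*(a-b)[:2]),np.arctan2(*(a-b)[1::-1]))
print(back("wrist",(253,121),180))
for c in[(541.8,243),(543,244),(544,245)]:print(proj("wrist",(*c,193)))
```

```text
[543.83378895 271.52000998 194.        ] [542.31318873 220.18103919 194.        ] [543.07348884 245.85052459 194.        ] 51.36148504673086 1.5411861540124263
[553.71106619 304.72151956 180.        ]
[252.1853685 204.7606913]
[253.4760606 203.2874701]
[254.51601971 201.85460008]
```

```bash
python3 -m jog '[[1.3,0.5,10,0,0,-0.085],[0,0,15,0,0,-0.085],[0,0,18,0,0,0],[0,0,18,0,0,0],[0,0,12,0,0,0],[0,0,6,0,0,0],[0,0,0,0,0,0]]' 45 && python3 -m jog '[[0,0,0,0,0,0],[0,0,0,0,0,0],[0,0,0,0,0,0],[0,0,0,0,0,0],[0,0,0,0,0,0]]' 0
```

```text
time: 5.2
tool_pos: [542.4, 244.2, 177.5]
tcp_rot: [-3.141, 0.0, 1.56]
contact_force: [-0.0, -0.3, 0.0]
grip_width: 42.8
finger_force: 0.0
time: 5.7
tool_pos: [541.6, 244.4, 178.0]
tcp_rot: [-3.14, -0.0, 1.56]
contact_force: [-5.1, 0.3, 3.6]
grip_width: 9.8
finger_force: 30.0
```

```bash
python3 -m jog '[[0,-0.8,0,0,0,-0.12],[0,0,0,0,0,-0.13],[0,0,0,0,0,-0.13],[0,0,0,0,0,-0.13],[0,0,0,0,0,-0.13],[0,0,0,0,0,-0.13],[0,0,0,0,0,-0.13],[0,0,0,0,0,-0.13],[0,0,0,0,0,-0.13],[0,0,0,0,0,-0.1],[0,0,0,0,0,-0.04],[0,0,0,0,0,0]]'; python3 -c "
from plant import bot;o=bot.get_obs();print(o['moment'],o['joint_positions'])"
```

```text
time: 6.9
tool_pos: [539.9, 243.2, 178.0]
tcp_rot: [-3.138, -0.003, 2.861]
contact_force: [-7.1, -4.2, 6.3]
grip_width: 9.8
finger_force: 30.0
[-0.67101196  1.19429944  0.07692961] [ 2.94479736e-01  5.06936228e-01  1.40075189e+00 -1.14158415e-03
  1.23844160e+00 -9.95415101e-01]
```

```bash
python3 -m jog '[[0,0,0,0,0,-0.03],[0,0,0,0,0,-0.02],[0,0,0,0,0,0]]'; python3 -c "
from plant import bot;o=bot.get_obs();print(o['moment'])"; python3 -m jog '[[0,0,0,0,0,0.01],[0,0,0,0,0,0],[0,0,0,0,0,0],[0,0,0,0,0,0]]' 38 && python3 -m jog '[[0,0,-20,0,0,0],[0,0,-25,0,0,0],[0,0,-30,0,0,0],[0,0,-30,0,0,0],[0,0,0,0,0,0],[0,0,0,0,0,0]]' && python3 look.py w3 shaft_mid:160 latch:190
```

```text
time: 7.2
tool_pos: [539.8, 243.2, 178.0]
tcp_rot: [-3.138, -0.004, 2.91]
contact_force: [-7.7, -3.9, 6.2]
grip_width: 10.1
finger_force: 30.0
[-0.75915105  1.26590885 -0.36633952]
time: 7.6
tool_pos: [541.9, 244.4, 177.7]
tcp_rot: [3.141, 0.0, 2.9]
contact_force: [0.0, -0.3, -0.6]
grip_width: 33.6
finger_force: 0.0
time: 8.2
tool_pos: [541.9, 244.4, 282.9]
tcp_rot: [3.141, 0.001, 2.9]
contact_force: [0.0, -0.4, -0.3]
grip_width: 34.9
finger_force: 0.0
t 8.2 [541.9 244.4 282.9] [3.141e+00 1.000e-03 2.900e+00] [ 0.  -0.4 -0.3]
latch 0.93 px [248.1, 205.5] rect [250. 207.] world [555.2 239.3] size 16.8 85.0 dir -0.235 centroid [555.1 239.5]
```

View pics/w3.png

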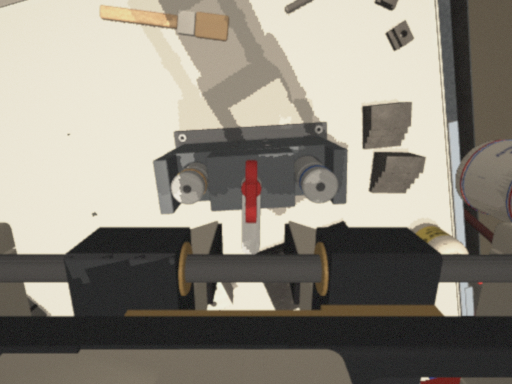

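Run:
```python
from h import *
s=back("wrist",(188,186),160);p=back("wrist",(320,186),180);print(s,p,np.hypot(*(s-p)[:2]),np.arctan2(*(p-s)[1::-1])-np.pi/2,(s+p)/2)
g=cv2.cvtColor(cv2.imread("pics/w3.png"),cv2.COLOR_BGR2GRAY)
c=cv2.HoughCircles(cv2.medianBlur(g,3),cv2.HOUGH_GRADIENT,1,40,param1=100,param2=18,minRadius=10,maxRadius=24);print(c[0][:8])
```

```text
[526.81570631 184.43188245 160.        ] [550.80228292 303.6291389  180.        ] 121.58676655943216 -0.1985821057086654 [538.80899462 244.03051067 170.        ]
[[187.5 187.5  16.8]
 [317.5 182.5  19.9]
 [452.5 297.5  18.8]]
```

```bash
python3 -m jog '[[-0.9,-31.6,0,0,0,0],[-1,-31.7,0,0,0,0]]' 80 && python3 -m jog '[[0,0,0,0,0,0.138],[0,0,0,0,0,0.138],[0,0,0,0,0,0.138],[0,0,0,0,0,0.138],[0,0,0,0,0,0.138],[0,0,0,0,0,0.138],[0,0,0,0,0,0.138],[0,0,0,0,0,0.138],[0,0,0,0,0,0.138],[0,0,0,0,0,0.138],[0,0,0,0,0,0.134],[0,0,0,0,0,0]]' && python3 look.py w4 shaft_mid:160
python3 - <<'E'
from h import *
print(proj("wrist",(528.6,182.5,160)),proj("wrist",(551.4,304.5,180)))
E
```

```text
time: 8.55
tool_pos: [527.7, 182.1, 281.0]
tcp_rot: [-3.14, -0.002, 2.902]
contact_force: [0.1, -0.9, -0.0]
grip_width: 46.2
finger_force: 0.0
time: 9.75
tool_pos: [528.1, 182.3, 281.5]
tcp_rot: [-3.14, 0.001, 1.385]
contact_force: [-0.5, -0.1, -0.5]
grip_width: 73.4
finger_force: 0.0
t 9.75 [528.1 182.3 281.5] [-3.140e+00  1.000e-03  1.385e+00] [-0.5 -0.1 -0.5]
shaft_mid 0.98 px [255.7, 180.8] rect [255. 183.] world [530.4 184.6] size 30.0 35.4 dir -1.74 centroid [530.6 185.8]
[253.33004187 185.619941  ] [254.04171542  38.56702641]
```

View pics/w4.png

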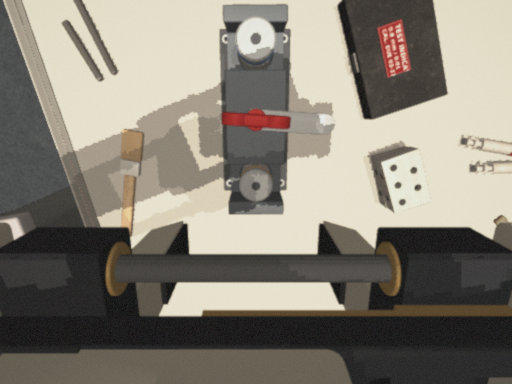

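```bash
python3 -m jog '[[0,1.4,25,0,0,0],[0,0,35,0,0,0],[0,0,35,0,0,0],[0,0,28,0,0,0],[0,0,20,0,0,0],[0,0,13,0,0,0],[0,0,7,0,0,0],[0,0,0,0,0,0],[0,0,0,0,0,0]]' && python3 -m jog '[[0,0,0,0,0,0],[0,0,0,0,0,0],[0,0,0,0,0,0],[0,0,0,0,0,0],[0,0,0,0,0,0],[0,0,0,0,0,0]]' 0
```

```text
time: 10.75
tool_pos: [530.2, 182.2, 120.2]
tcp_rot: [3.141, -0.0, 1.387]
contact_force: [-0.4, 1.0, 0.2]
grip_width: 73.0
finger_force: 0.0
time: 11.35
tool_pos: [530.0, 182.0, 119.8]
tcp_rot: [3.141, -0.0, 1.386]
contact_force: [1.8, 0.1, -1.5]
grip_width: 31.5
finger_force: 30.0
```

```bash
cat > j.py <<'E'
from plant import bot
import numpy as np,json
o=bot.get_obs();r=[float(x) for k in("joint_positions","tool_pos","tcp_rot") for x in o[k]]
open("j.txt","a").write(json.dumps(r)+"\n");print(np.round(r,3))
E
python3 j.py; python3 -m jog '[[0,0,-3,0,0,0],[0,0,-7,0,0,0],[0,0,-12,0,0,0],[0,0,-18,0,0,0],[0,0,-25,0,0,0],[0,0,-25,0,0,0],[0,0,-25,0,0,0],[0,0,-20,0,0,0],[0,0,-10,0,0,0],[0,0,-2,0,0,0],[0,0,0,0,0,0]]' && python3 j.py && python3 -m jog '[[-7,-5,0,0,0,0],[-14,-9.5,0,0,0,0],[-22,-15,0,0,0,0],[-26,-18,0,0,0,0],[-26,-18,0,0,0,0],[-25,-16,0,0,0,0],[-18,-12,0,0,0,0],[-11,-7,0,0,0,0],[-4.7,-3,0,0,0,0],[0,0,0,0,0,0],[0,0,0,0,0,0]]' && python3 j.py
```

```text
[ 1.94000e-01  5.10000e-01  1.57400e+00 -0.00000e+00  1.05700e+00
  3.79000e-01  5.29958e+02  1.82046e+02  1.19773e+02  3.14100e+00
 -0.00000e+00  1.38600e+00]
time: 12.45
tool_pos: [529.3, 182.0, 266.2]
tcp_rot: [-3.14, 0.001, 1.386]
contact_force: [-0.3, -0.2, -7.2]
grip_width: 31.1
finger_force: 30.0
[ 1.94000e-01  3.81000e-01  1.35600e+00 -0.00000e+00  1.40600e+00
  3.79000e-01  5.29297e+02  1.82001e+02  2.66215e+02 -3.14000e+00
  1.00000e-03  1.38600e+00]
time: 13.55
tool_pos: [400.3, 50.4, 266.6]
tcp_rot: [3.141, -0.0, 1.386]
contact_force: [-0.2, 0.3, -6.4]
grip_width: 31.3
finger_force: 30.0
[-6.60000e-02  8.10000e-02  1.75000e+00  0.00000e+00  1.31000e+00
  1.19000e-01  4.00318e+02  5.03680e+01  2.66643e+02  3.14100e+00
 -0.00000e+00  1.38600e+00]
```

```bash
python3 -m jog '[[0,0,8,0,0,0],[0,0,18,0,0,0],[0,0,28,0,0,0],[0,0,30,0,0,0],[0,0,30,0,0,0],[0,0,22,0,0,0],[0,0,13,0,0,0],[0,0,7,0,0,0],[0,0,3,0,0,0],[0,0,0,0,0,0],[0,0,0,0,0,0]]' && python3 -m jog '[[0,0,0.7,0,0,0],[0,0,0.7,0,0,0],[0,0,0.7,0,0,0],[0,0,0.5,0,0,0],[0,0,0,0,0,0]]' && python3 j.py
```

```text
time: 14.65
tool_pos: [400.4, 50.1, 108.2]
tcp_rot: [3.14, -0.0, 1.386]
contact_force: [0.6, -0.7, -6.9]
grip_width: 31.5
finger_force: 30.0
time: 15.15
tool_pos: [399.8, 50.0, 105.1]
tcp_rot: [3.142, 0.0, 1.386]
contact_force: [-0.3, -0.7, -6.3]
grip_width: 31.5
finger_force: 30.0
[-6.60000e-02  2.83000e-01  2.01000e+00 -0.00000e+00  8.49000e-01
  1.19000e-01  3.99768e+02  5.00150e+01  1.05082e+02  3.14200e+00
  0.00000e+00  1.38600e+00]
```

```bash
python3 -m jog '[[0,0,0.5,0,0,0],[0,0,0.5,0,0,0],[0,0,0.5,0,0,0],[0,0,0,0,0,0]]'
```

```text
time: 15.55
tool_pos: [400.1, 50.0, 104.7]
tcp_rot: [3.14, -0.0, 1.386]
contact_force: [-2.7, 0.1, 8.8]
grip_width: 31.5
finger_force: 30.0
```

```bash
python3 -m jog '[[0,0,0,0,0,0],[0,0,0,0,0,0],[0,0,0,0,0,0],[0,0,0,0,0,0],[0,0,0,0,0,0]]' 70 && python3 -m jog '[[0,0,-10,0,0,0],[0,0,-25,0,0,0],[0,0,-35,0,0,0],[0,0,-40,0,0,0],[0,0,-40,0,0,0],[0,0,-25,0,0,0],[0,0,-10,0,0,0],[0,0,0,0,0,0],[0,0,0,0,0,0]]' && python3 j.py && python3 look.py w5 shaft_mid:145
python3 - <<'E'
import json,numpy as np
from scipy.optimize import least_squares as ls
D=[json.loads(l) for l in open("j.txt")]
D+=[[-1.265,.3425,1.5245,0,1.275,-.146,229.1,-472.1,226.4,3.14,0,.452],[.2945,.5069,1.4008,0,1.2384,-.9954,539.9,243.2,178,3.14,0,2.9]]
D=np.array(D);q=D[:,:6];P=D[:,6:9]
def f(p):
    a,e,L1,L2,h,b=p
    rho=a+L1*np.sin(q[:,1])+L2*np.sin(q[:,1]+q[:,2])+b*np.cos(q[:,1]+q[:,2]);z=h+L1*np.cos(q[:,1])+L2*np.cos(q[:,1]+q[:,2])-b*np.sin(q[:,1]+q[:,2])
    c,s=np.cos(q[:,0]),np.sin(q[:,0]);return np.r_[c*rho-s*e-P[:,0],s*rho+c*e-P[:,1],z-P[:,2]]
r=ls(f,[0,76,400,400,0,0]);print(r.x.round(1),np.abs(r.fun).max())
E
```

```text
time: 16.05
tool_pos: [399.9, 50.0, 103.6]
tcp_rot: [3.141, 0.0, 1.386]
contact_force: [0.8, -0.3, -0.0]
grip_width: 63.4
finger_force: 0.0
time: 16.95
tool_pos: [399.1, 50.1, 287.5]
tcp_rot: [-3.14, 0.0, 1.386]
contact_force: [0.1, -0.8, -0.0]
grip_width: 64.6
finger_force: 0.0
[-6.60000e-02  6.60000e-02  1.70900e+00 -0.00000e+00  1.36900e+00
  1.19000e-01  3.99134e+02  5.00670e+01  2.87466e+02 -3.14000e+00
  0.00000e+00  1.38600e+00]
t 16.95 [399.1  50.1 287.5] [-3.14   0.     1.386] [ 0.1 -0.8 -0. ]
shaft_mid 0.83 px [254.4, 171.0] rect [254. 171.] world [401.9  59.6] size 29.8 47.5 dir -1.741 centroid [401.2  58.6]
[  0.   76.3 505.1 379.1 -95.4  45.3] 0.6716041552675733
```

View pics/w5.png

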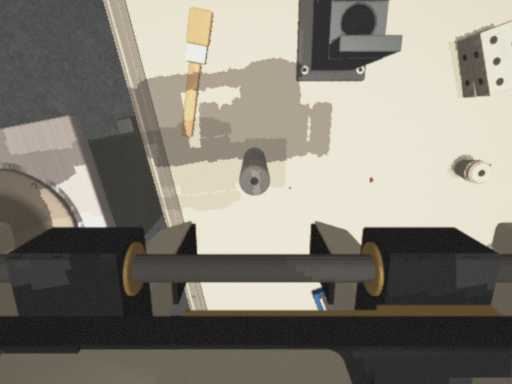

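```bash
python3 -m jog '[[-20,0,5,0,0,0],[-31,0.5,20,0,0,0],[-31,0.5,32,0,0,0],[0,0,20,0,0,0],[0,0,0,0,0.14,0],[0,0,0,0,0.14,0],[0,0,0,0,0.14,0],[0,0,0,0,0,0],[0,0,0,0,0,0]]' 75 && python3 j.py
cat > kin.py <<'E'
import json,numpy as np
from scipy.optimize import least_squares as ls
from scipy.spatial.transform import Rotation as R
e,L1,L2,b=76.3,505.1,379.1,45.3
def Rq(q):return R.from_euler("ZYZYZ",[q[0],q[1]+q[2],q[3],q[4],q[5]+np.pi/2])
def fk(q,p):
    # p: Lt, ew (lateral offset located after q4), aw (x offset in the wrist)
    Lt,ew=p;s,c=np.sin,np.cos;A=q[1]+q[2]
    w=np.array([L1*s(q[1])+L2*s(A)+b*c(A),e-ew,Lt-95.4+L1*c(q[1])+L2*c(A)-b*s(A)])
    r=Rq(q);r4=R.from_euler("ZYZ",[q[0],A,q[3]])
    return R.from_euler("Z",q[0]).apply(w)+r4.apply([0,ew,0])+r.apply([0,0,Lt]),r
E
python3 - <<'E'
from kin import *
D=np.array([json.loads(l) for l in open("j.txt")]);
d=D[-1];print((Rq(d[:6]).inv()*R.from_euler("xyz",d[9:])).magnitude())
f=lambda p:np.r_[tuple(fk(x[:6],p)[0]-x[6:9] for x in D)]
r=ls(f,[250,0]);print(r.x,np.abs(r.fun).max())
E
```

```text
time: 17.95
tool_pos: [385.1, -31.3, 210.6]
tcp_rot: [-3.138, -0.419, 1.382]
contact_force: [-0.3, 0.9, 0.1]
grip_width: 68.8
finger_force: 0.0
[-6.07000e-01  1.51000e-01  1.91700e+00  3.97000e-01  1.27800e+00
 -5.74000e-01  3.85087e+02 -3.12860e+01  2.10615e+02 -3.13800e+00
 -4.19000e-01  1.38200e+00]Traceback (most recent call last):
  File "<stdin>", line 3, in <module>
  File "kin.py", line 5, in Rq
    def Rq(q):return R.from_euler("ZYZYZ",[q[0],q[1]+q[2],q[3],q[4],q[5]+np.pi/2])
                     ~~~~~~~~~~~~^^^^^^^^^^^^^^^^^^^^^^^^^^^^^^^^^^^^^^^^^^^^^^^^^
  File "scipy/spatial/transform/_rotation.pyx", line 1413, in scipy.spatial.transform._rotation.Rotation.from_euler
ValueError: Expected axis specification to be a non-empty string of upto 3 characters, got ZYZYZ
```

```bash
sed -i 's/^def Rq.*/def Rq(q):return R.from_euler("ZYZ",[q[0],q[1]+q[2],q[3]])*R.from_euler("YZ",[q[4],q[5]+np.pi\/2])/' kin.py
cat > ikc.py <<'E'
from kin import *
D=np.array([json.loads(l) for l in open("j.txt")]);d=D[-1]
print("rot err",(Rq(d[:6]).inv()*R.from_euler("xyz",d[9:])).magnitude())
f=lambda p:np.r_[tuple(fk(x[:6],p)[0]-x[6:9] for x in D)]
r=ls(f,[250,0]);p=r.x;print(p,np.abs(r.fun).max())
lo=np.array([-2.53,-.77,.04,-1,.28,-3.11]);hi=np.array([2.53,2.02,2.7,4.14,2.66,3.11])
def ik(P,Rt,q0):
    g=lambda q:np.r_[(fk(q,p)[0]-P)/100,(fk(q,p)[1].inv()*Rt).as_rotvec()]
    r=ls(g,np.clip(q0,lo+.001,hi-.001),bounds=(lo,hi));return r.x,r.cost
def tool(az,al): # down tool, tool x azimuth az, then tilt about tool y
    return R.from_euler("xyz",[np.pi,0,az])*R.from_rotvec([0,al,0])
if __name__=="__main__":
    q=d[:6]
    for al in(.42,.7,.9,1.05,1.13,1.2,1.3):
        for back in(110,):
            T=tool(1.386,al);dd=T.apply([0,0,1]);q,c=ik(np.array([400,50,76])-dd*(back-19),T,q);print("pre",al,q.round(2),round(c,5))
        qq,c=ik(np.array([400,50,76])+dd*19,T,q);print("   grip",qq.round(2),round(c,5),"wrist",(np.array([400,50,76])+dd*(19-p[0])).round())
    for az in(1.3,1.77):
      for al in(-.2,-.35,-.5):
        T=tool(az,al);dd=T.apply([0,0,1]);qq,c=ik(np.array([505,-251,92])+dd*19,T,d[:6]);print("place",az,al,qq.round(2),round(c,5))
E
python3 ikc.py
```

```text
rot err 2.55987824628e-16
[3.18273173e+02 5.49224253e-02] 0.6715866335972578
pre 0.42 [-0.5   0.21  2.01  0.45  1.1  -0.56] 0.0
   grip [-0.38  0.4   2.13  0.6   0.79 -0.67] 0.0 wrist [378. -70. 349.]
pre 0.7 [-0.72  0.35  2.03  0.63  1.23 -0.9 ] 0.0
   grip [-0.56  0.52  2.15  0.82  0.96 -1.02] 0.0 wrist [ 365. -140.  305.]
pre 0.9 [-0.84  0.5   2.02  0.69  1.34 -1.08] 0.0
   grip [-0.66  0.63  2.14  0.89  1.11 -1.2 ] 0.0 wrist [ 357. -180.  262.]
pre 1.05 [-0.9   0.63  2.    0.72  1.42 -1.19] 0.0
   grip [-0.72  0.72  2.13  0.93  1.21 -1.3 ] 0.0 wrist [ 352. -205.  225.]
pre 1.13 [-0.93  0.7   1.99  0.74  1.46 -1.24] 0.0
   grip [-0.74  0.78  2.11  0.94  1.27 -1.35] 0.0 wrist [ 350. -216.  204.]
pre 1.2 [-0.94  0.76  1.97  0.75  1.49 -1.28] 0.0
   grip [-0.76  0.83  2.1   0.94  1.32 -1.39] 0.0 wrist [ 349. -224.  184.]
pre 1.3 [-0.96  0.85  1.95  0.76  1.55 -1.33] 0.0
   grip [-0.78  0.9   2.08  0.95  1.39 -1.44] 0.0 wrist [ 347. -233.  156.]
place 1.3 -0.2 [-0.49  0.57  1.64 -0.25  0.9  -0.07] 0.0
place 1.3 -0.35 [-0.42  0.59  1.65 -0.45  0.9   0.14] 0.0
place 1.3 -0.5 [-0.34  0.61  1.66 -0.64  0.93  0.34] 0.0
place 1.77 -0.2 [-0.52  0.53  1.71 -0.22  0.77 -0.57] 0.0
place 1.77 -0.35 [-0.45  0.52  1.79 -0.46  0.67 -0.31] 0.0
place 1.77 -0.5 [-0.38  0.53  1.85 -0.77  0.62  0.02] 0.0
```

```bash
python3 -m jog '[[0,0,-10,0,-0.14,0],[0,0,-10,0,-0.14,0],[0,0,-10,0,-0.14,0],[-27.5,25.5,-10,0,0,0],[-27.5,25.5,-10,0,0,0],[-27.5,25.5,-10,0,0,0],[-27.5,25.5,-10,0,0,0],[-27.5,25.5,-10,0,0,0],[-27.5,25.5,-10,0,0,0],[0,0,0,0,0,0],[0,0,0,0,0,0]]' && python3 look.py w6 rest:14 rest_seat:83
```

```text
time: 19.05
tool_pos: [504.7, -227.8, 299.9]
tcp_rot: [-3.141, 0.001, 1.387]
contact_force: [-0.0, 0.4, -0.3]
grip_width: 68.8
finger_force: 0.0
t 19.05 [ 504.7 -227.8  299.9] [-3.141e+00  1.000e-03  1.387e+00] [-0.   0.4 -0.3]
rest 0.65 px [262.6, 180.1] rect [260.  176.5] world [ 510.4 -260.9] size 83.0 163.7 dir -1.344 centroid [ 508.1 -253.3]
rest_seat 0.66 px [258.4, 172.5] rect [259.  176.5] world [ 510.2 -244.5] size 71.0 138.8 dir -1.366 centroid [ 509.4 -238. ]
```

View pics/w6.png

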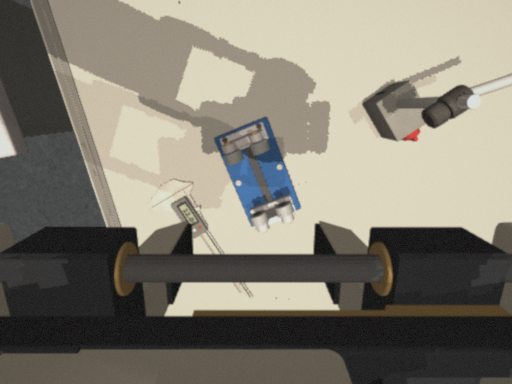

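Run:
```python
from h import *
from scipy.optimize import least_squares as ls
o=bot.get_obs()
C=np.array([[-42,75,14],[42,75,14],[42,-75,14]]);px=np.array([[214.5,138],[267,118.5],[300,207]])
w=np.array([back("wrist",p,14,o) for p in px]);print(w.round(1),np.linalg.norm(w[0]-w[1]),np.linalg.norm(w[1]-w[2]))
def pose(v,P):c,s=np.cos(v[2]),np.sin(v[2]);P=np.asarray(P,float);return np.c_[v[0]+c*P[:,0]-s*P[:,1],v[1]+s*P[:,0]+c*P[:,1],P[:,2]]
f=lambda v:np.r_[tuple(proj("wrist",P,o)-q for P,q in zip(pose(v,C),px))]
r=ls(f,[507,-250,.2]);print(r.x,r.fun.round(1))
v=r.x;im=cv2.imread("pics/w6.png")
for P,col in(((-42,-75,14),(0,255,0)),((-42,75,14),(0,255,0)),((42,75,14),(0,255,0)),((42,-75,14),(0,255,0)),((-18,45,82.6),(0,0,255)),((18,45,82.6),(0,0,255)),((-18,-45,82.6),(0,0,255)),((18,-45,82.6),(0,0,255))):
    q=proj("wrist",pose(v,[P])[0],o);print(P,q.round(1))
    cv2.circle(im,tuple(int(x) for x in q.round()),1,col,-1)
cv2.imwrite("pics/w6b.png",cv2.resize(im[100:250,180:330],(600,600),interpolation=cv2.INTER_CUBIC))
```

```text
[[ 454.3 -188.1   14. ]
 [ 534.1 -174.7   14. ]
 [ 561.8 -315.4   14. ]] 80.93907397907417 143.41232788093245
[ 5.07703488e+02 -2.53629278e+02  1.88277228e-01] [-1.3  0.1  0.2 -1.9  1.1  2.3]
(-42, -75, 14) [250.7 227.6]
(-42, 75, 14) [213.2 138.1]
(42, 75, 14) [267.2 116.6]
(42, -75, 14) [301.1 209.3]
(-18, 45, 82.6) [233.3 158.9]
(18, 45, 82.6) [260.1 148.5]
(-18, -45, 82.6) [258.9 221.6]
(18, -45, 82.6) [284.5 212.4]
```

View pics/w6b.png

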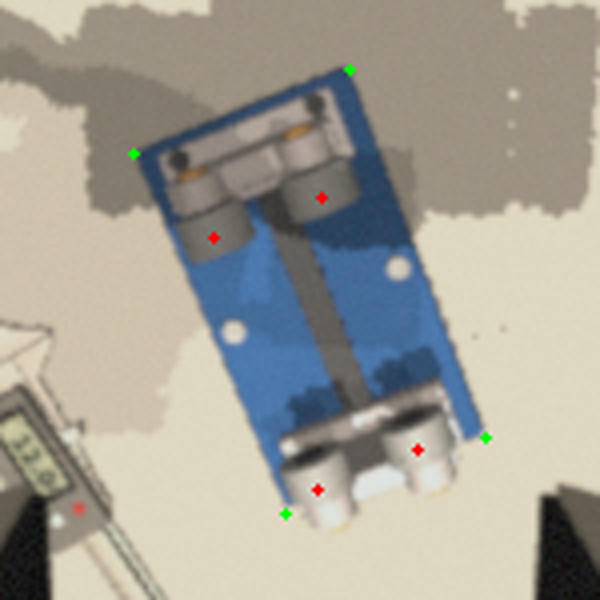

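```bash
python3 -m jog '[[28.2,-25.7,15,0,0,0],[28.2,-25.7,15,0,0,0],[28.2,-25.7,15,0,0,0],[28.2,-25.7,15,0,0,0],[28.2,-25.7,15,0,0,0],[28.2,-25.7,15,0,0,0],[0,0,0,0,0.13,0],[0,0,0,0,0.13,0],[0,0,0,0,0.13,0]]' 100 && python3 -m jog '[[0,0,0,0,0.13,0],[0,0,0,0,0.13,0],[0,0,0,0,0.13,0],[0,0,0,0,0.13,0],[0,0,0,0,0.13,0],[0,0,0,0,0.13,0],[0,0,0,0,0.03,0],[0,0,0,0,0,0],[0,0,0,0,0,0]]' && python3 look.py w7 shaft_mid:145 && python3 j.py
python3 - <<'E'
from h import *
print(proj("wrist",(400,50,145)),proj("wrist",(400,50,72)),proj("wrist",(400,50,0)))
E
```

```text
time: 20.1
tool_pos: [383.7, -32.4, 211.3]
tcp_rot: [3.137, -0.394, 1.392]
contact_force: [0.6, 0.4, -1.3]
grip_width: 91.4
finger_force: 0.0
time: 21.0
tool_pos: [383.7, -33.8, 210.6]
tcp_rot: [3.141, -1.197, 1.388]
contact_force: [0.4, -0.6, 0.3]
grip_width: 91.7
finger_force: 0.0
t 21.0 [383.7 -33.8 210.6] [ 3.141 -1.197  1.388] [ 0.4 -0.6  0.3]
shaft_mid 0.77 px [253.6, 243.4] rect [253.5 261. ] world [393.   13.8] size 31.7 103.1 dir -1.799 centroid [392.3  10. ]
[ -0.944   0.543   1.942   0.745   1.673  -1.112 383.801 -33.914 210.904
   3.137  -1.197   1.392]
[253.52086469 222.53663256] [253.34318726 272.90455656] [253.20961655 310.76912855]
```

View pics/w7.png

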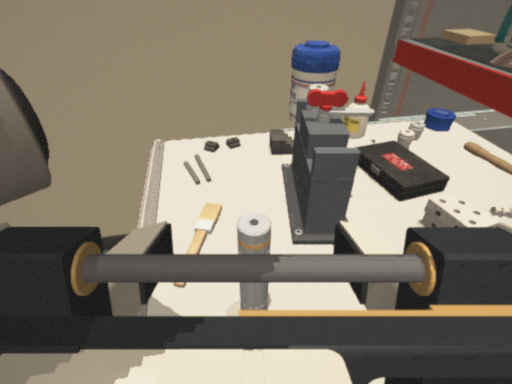

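```bash
python3 -m jog '[[-15,0,6,0,0,0],[-25,0,9.5,0,0,0],[-25,0,9.5,0,0,0],[-20,0,8,0,0,0],[-9.8,0,3.8,0,0,0],[0,0,0,0,0,0],[0,0,0,0,0,0]]' && python3 -m jog '[[0,0,12,0,0,0],[0,0,22,0,0,0],[0,0,25,0,0,0],[0,0,22,0,0,0],[0,0,15,0,0,0],[0,0,9,0,0,0],[0,0,5,0,0,0],[0,0,0,0,0,0],[0,0,0,0,0,0]]' && python3 j.py
```

```text
time: 21.8
tool_pos: [383.9, -34.5, 109.3]
tcp_rot: [3.139, -1.199, 1.388]
contact_force: [0.3, 0.5, -0.0]
grip_width: 91.9
finger_force: 0.0
time: 22.7
tool_pos: [402.8, 65.8, 68.8]
tcp_rot: [3.139, -1.199, 1.388]
contact_force: [0.6, -0.3, -0.0]
grip_width: 92.0
finger_force: 0.0
[ -0.76    0.828   2.1     0.94    1.32   -1.388 402.845  65.793  68.808
   3.139  -1.199   1.388]
```

```bash
python3 -m jog '[[0,0,0,0,0,0],[0,0,0,0,0,0],[0,0,0,0,0,0],[0,0,0,0,0,0],[0,0,0,0,0,0],[0,0,0,0,0,0]]' 0 && python3 -m jog '[[2,0,-0.8,0,0,0],[5,0,-2,0,0,0],[10,0,-4,0,0,0],[18,0,-7,0,0,0],[23,0,-9,0,0,0],[26,0,-10,0,0,0],[26,0,-10,0,0,0],[20,0,-8,0,0,0],[10,0,-4,0,0,0],[0,0,0,0,0,0],[0,0,0,0,0,0]]' && python3 j.py && python3 look.py w8 shaft_mid:145
```

```text
time: 23.3
tool_pos: [402.6, 66.2, 68.7]
tcp_rot: [3.142, -1.2, 1.386]
contact_force: [0.9, -0.6, 0.1]
grip_width: 48.6
finger_force: 0.0
time: 24.4
tool_pos: [402.3, 65.9, 218.3]
tcp_rot: [-3.141, -1.199, 1.385]
contact_force: [-0.1, -0.3, -6.7]
grip_width: 31.3
finger_force: 30.0
[ -0.76    0.474   2.067   0.897   1.558  -1.076 402.286  65.904 218.35
  -3.141  -1.199   1.385]
t 24.4 [402.3  65.9 218.3] [-3.141 -1.199  1.385] [-0.1 -0.3 -6.7]
shaft_mid 0.72 px [251.8, 198.6] rect [248.4 219.7] world [426.1 214.5] size 302.7 122.2 dir 1.475 centroid [423.3 182.6]
```

View pics/w8.png

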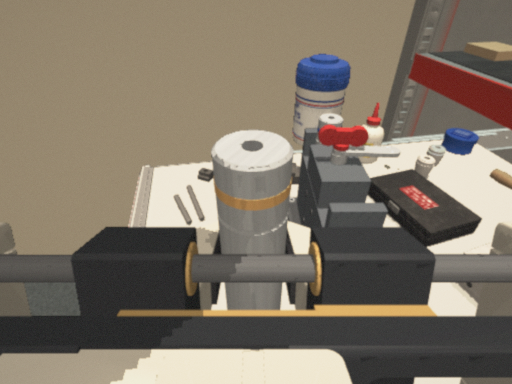

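Run:
```python
from h import *
o=bot.get_obs();T=R.from_euler("xyz",o["tcp_rot"]).as_matrix();g=o["tool_pos"]-19*T[:,2]
print("g",g)
for s in(55,60,65,70,75,80):print(s,proj("wrist",g+[0,0,s],o).round(1))
```

```text
g [399.0704285   48.56173565 225.09640662]
55 [252.5 162.3]
60 [252.5 151.2]
65 [252.5 139.6]
70 [252.4 127.3]
75 [252.4 114.3]
80 [252.4 100.5]
```

Run:
```python
from ikc import *
q=d[:6];P=np.array([402.3,65.9,218.3])
for al in np.linspace(1.2,-.371,7):
    q,c=ik(P,tool(1.386,al),q);print(round(al,2),q.round(2),round(c,5))
for az in(1.5,1.65,1.759):
    q,c=ik(P,tool(az,-.371),q);print(az,q.round(2),round(c,5))
T=tool(1.759,-.371);G=np.array([505.7,-243.3,192]);dd=T.apply([0,0,1])
for k in(.25,.5,.75,1):
    Q=P+k*(G+19*dd-P);q,c=ik(Q,T,q);print(k,Q.round(),q.round(2),round(c,5))
print("tool-frame delta",T.inv().apply(G+19*dd-P).round(1), "down 100:",T.inv().apply([0,0,-100]).round(2))
q,c=ik(G-[0,0,100]+19*dd,T,q);print(q.round(2),c)
```

```text
rot err 2.9893669801409083e-16
[ 3.18249815e+02 -7.55330348e-02] 0.6715566576208403
1.2 [-0.76  0.47  2.07  0.9   1.56 -1.08] 0.0
0.94 [-0.67  0.31  2.03  0.8   1.43 -0.88] 0.0
0.68 [-0.54  0.19  1.99  0.65  1.3  -0.64] 0.0
0.41 [-0.36  0.12  1.93  0.44  1.2  -0.36] 0.0
0.15 [-0.15  0.11  1.87  0.17  1.16 -0.03] 0.0
-0.11 [ 0.06  0.16  1.8  -0.11  1.21  0.28] 0.0
-0.37 [ 0.23  0.25  1.74 -0.35  1.32  0.54] 0.0
1.5 [ 0.24  0.23  1.77 -0.37  1.28  0.45] 0.0
1.65 [ 0.25  0.2   1.81 -0.39  1.22  0.33] 0.0
1.759 [ 0.26  0.18  1.84 -0.4   1.18  0.23] 0.0
0.25 [428. -13. 207.] [ 0.06  0.19  1.86 -0.42  1.08  0.07] 0.0
0.5 [455. -92. 196.] [-0.13  0.23  1.84 -0.42  0.99 -0.1 ] 0.0
0.75 [ 481. -171.  185.] [-0.29  0.3   1.78 -0.41  0.93 -0.25] 0.0
1 [ 507. -250.  174.] [-0.43  0.38  1.69 -0.39  0.89 -0.39] 0.0
tool-frame delta [-291.6   43.7  160.6] down 100: [36.25 -0.   93.2 ]
[-0.43  0.52  1.8  -0.5   0.67 -0.24] 4.5625575987233805e-22
```

```bash
python3 -m jog '[[0,0,0,0,-0.06,0],[0,0,0,0,-0.1,0],[0,0,0,0,-0.13,0],[0,0,0,0,-0.13,0],[0,0,0,0,-0.13,0],[0,0,0,0,-0.13,0],[0,0,0,0,-0.13,0],[0,0,0,0,-0.13,0],[0,0,0,0,-0.13,0],[0,0,0,0,-0.13,0],[0,0,0,0,-0.13,0],[0,0,0,0,-0.13,0]]' && python3 -m jog '[[0,0,0,0,-0.08,0],[0,0,0,0,-0.031,0],[0,0,0,-0.025,0,-0.068],[0,0,0,-0.04,0,-0.105],[0,0,0,-0.04,0,-0.105],[0,0,0,-0.03,0,-0.07],[0,0,0,0,0,0],[0,0,0,0,0,0]]'
```

```text
time: 25.7
tool_pos: [401.1, 66.3, 218.0]
tcp_rot: [-3.138, 0.266, 1.386]
contact_force: [-0.8, 0.4, -7.2]
grip_width: 31.2
finger_force: 30.0
time: 26.5
tool_pos: [401.8, 65.6, 218.4]
tcp_rot: [-3.139, 0.369, 1.757]
contact_force: [-0.2, -0.3, -6.6]
grip_width: 31.4
finger_force: 30.0
```

```bash
python3 -m jog '[[-12,1.8,6.6,0,0,0],[-22,3.3,12,0,0,0],[-32,4.8,17.6,0,0,0],[-35,5.2,19.4,0,0,0],[-35,5.2,19.4,0,0,0],[-35,5.2,19.4,0,0,0],[-35,5.2,19.4,0,0,0],[-32,4.8,17.6,0,0,0],[-26,3.9,14.2,0,0,0],[-18,2.8,10,0,0,0],[-9.6,1.5,5,0,0,0],[0,0,0,0,0,0]]' && python3 -m jog '[[0,0,0,0,0,0],[0,0,0,0,0,0]]' && python3 look.py w9 shaft_mid:192
python3 - <<'E'
from h import *
o=bot.get_obs();T=R.from_euler("xyz",o["tcp_rot"]).as_matrix();g=o["tool_pos"]-19*T[:,2];x=T[:,0];print("g",g.round(1))
im=bot.capture("scene");cv2.imwrite("pics/s9.png",im[:,:,::-1])
u=np.array([-.187,.982,0]);c=g-10.5*u;
for s in(-72.5,72.5):print("exp end scene",proj("scene",c+s*u).round(1),"wrist",proj("wrist",c+s*u,o).round(1))
a=cv2.imread("pics/s9.png")[150:290,250:400];b=cv2.imread("pics/w9.png")
cv2.imwrite("pics/v9.png",np.hstack([cv2.resize(a,(400,373)),cv2.resize(b,(400,373))]))
E
```

```text
time: 27.7
tool_pos: [506.8, -251.1, 173.9]
tcp_rot: [-3.14, 0.369, 1.757]
contact_force: [-0.4, 0.1, -6.9]
grip_width: 31.4
finger_force: 30.0
time: 27.9
tool_pos: [506.9, -249.0, 174.9]
tcp_rot: [-3.141, 0.37, 1.76]
contact_force: [-0.1, 0.4, -5.7]
grip_width: 31.4
finger_force: 30.0
t 27.9 [ 506.9 -249.   174.9] [-3.141  0.37   1.76 ] [-0.1  0.4 -5.7]
shaft_mid 0.81 px [251.2, 198.8] rect [251.5 219.5] world [ 503.6 -232.7] size 30.3 118.0 dir -1.304 centroid [ 499.7 -210.9]
g [ 505.9 -242.3  192.8]
exp end scene [343.9 164.5] wrist [252.  338.4]
exp end scene [306.7 183.7] wrist [252.1 146.4]
```

View pics/v9.png

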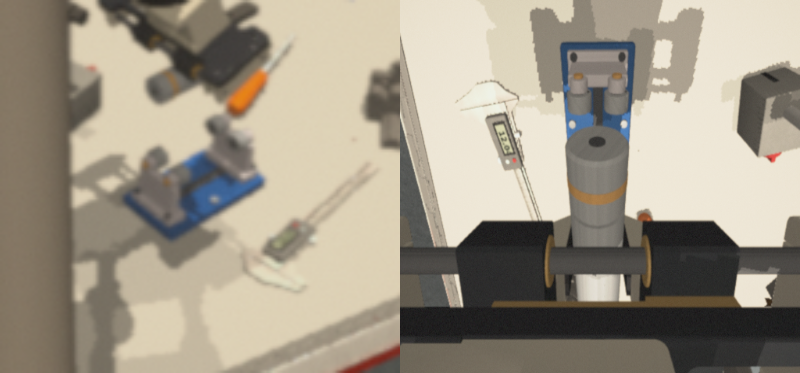

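```bash
python3 -m jog '[[4,0,10,0,0,0],[7,0,18,0,0,0],[8.7,0,22.5,0,0,0],[7,0,18,0,0,0],[4.7,0,12,0,0,0],[2.3,0,6,0,0,0],[1.1,0,3,0,0,0],[0,0,0,0,0,0],[0,0,0,0,0,0]]' && python3 -m jog '[[0.36,0,0.93,0,0,0],[0.36,0,0.93,0,0,0],[0.36,0,0.93,0,0,0],[0,0,0,0,0,0]]'
```

```text
time: 28.95
tool_pos: [507.7, -250.3, 79.7]
tcp_rot: [3.14, 0.371, 1.759]
contact_force: [-0.3, -0.6, -6.0]
grip_width: 31.1
finger_force: 30.0
time: 29.35
tool_pos: [507.2, -250.0, 75.9]
tcp_rot: [-3.141, 0.37, 1.759]
contact_force: [0.3, -0.1, -7.3]
grip_width: 31.5
finger_force: 30.0
```

```bash
python3 -m jog '[[0.18,0,0.47,0,0,0],[0.18,0,0.47,0,0,0],[0,0,0,0,0,0]]' && python3 -m jog '[[0.18,0,0.47,0,0,0],[0.1,0,0.3,0,0,0],[0,0,0,0,0,0]]'
```

```text
time: 29.65
tool_pos: [507.3, -250.1, 75.3]
tcp_rot: [-3.142, 0.371, 1.759]
contact_force: [-2.2, 1.4, -2.4]
grip_width: 31.2
finger_force: 30.0
time: 29.95
tool_pos: [507.3, -250.1, 75.1]
tcp_rot: [3.141, 0.372, 1.759]
contact_force: [-4.1, 5.0, 5.0]
grip_width: 31.5
finger_force: 30.0
```

```bash
python3 -m jog '[[0,0,0,0,0,0],[0,0,0,0,0,0],[0,0,0,0,0,0],[0,0,0,0,0,0],[0,0,0,0,0,0]]' 70 && python3 -m jog '[[0,0,-8,0,0,0],[0,0,-20,0,0,0],[0,0,-30,0,0,0],[0,0,-35,0,0,0],[0,0,-35,0,0,0],[0,0,-25,0,0,0],[0,0,0,0,0,0],[0,0,0,0,0,0]]' && python3 look.py wa shaft_mid:92
python3 - <<'E'
from h import *
o=bot.get_obs();v=(507.7,-253.6);u=np.array([-.187,.982,0])
for s in(-72.5,0,72.5):print(proj("wrist",np.array([*v,108])+s*u,o).round(1))
im=bot.capture("scene");a=im[150:290,250:400,::-1];b=cv2.imread("pics/wa.png")
cv2.imwrite("pics/va.png",np.hstack([cv2.resize(a,(300,280)),cv2.resize(b,(500,375))[:280]]))
E
```

```text
time: 30.45
tool_pos: [507.3, -250.2, 74.1]
tcp_rot: [-3.142, 0.371, 1.759]
contact_force: [-0.0, -0.1, 0.4]
grip_width: 63.2
finger_force: 0.0
time: 31.25
tool_pos: [496.9, -195.4, 217.1]
tcp_rot: [3.141, 0.371, 1.759]
contact_force: [-0.1, 0.1, -0.3]
grip_width: 64.4
finger_force: 0.0
t 31.25 [ 496.9 -195.4  217.1] [3.141 0.371 1.759] [-0.1  0.1 -0.3]
shaft_mid 0.72 px [255.2, 179.5] rect [252.5 184.5] world [ 509.  -258.1] size 30.2 165.3 dir -1.347 centroid [ 505.7 -241.7]
[253.  252.9]
[253.  202.2]
[253.1 133.8]
```

View pics/va.png

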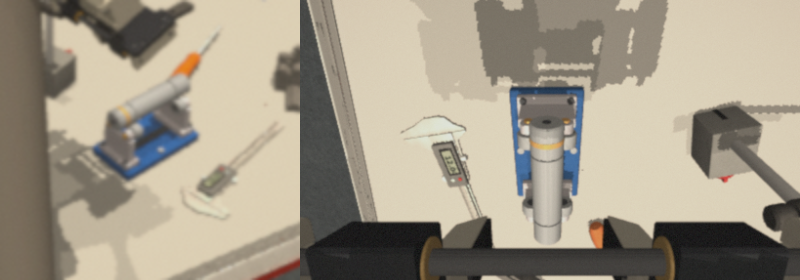

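The picture shows the shaft lying on the rollers and aligned with the rest. Its top edges are at wrist rows of about 133 and 248, against 134 and 253 expected. The gripper is clear, so I'm handing in the job.

```bash
python3 -c "
from plant import bot;print(bot.close_job())"
```

```text
the job is handed in; nothing more can be done
None
```

The job is handed in at about 31 s of the 64 s allowed, with no verdict returned: the latch is open, the shaft was stood on the bench and regripped about 10 mm above its middle, and it now lies centred on the rest's rollers with the gripper clear.

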